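# Erect a print carton and scan its label

### The job

Fold up the two side panels of the tray carton until both stand upright, so that the open box is complete and the label on the panel nearer the scanner faces the bench scanner. Only then squeeze the scanner's trigger fully in against its stop, keep it in for about a second, and let it spring back out. Leave the tin, the jar and the spatula where they are.

Things in the scene. Friction and masses are not known exactly. Their poses are not given: they have to be found in the camera images.
- carton: Cardboard tray carton fixed on a wooden block (130 x 95 x 48 mm). Origin: under the block's centre, on the table; z up. Carton floor 144 (x) by 110 (y) mm, top at 52 mm height; end walls at x = +-72 mm already stand, top at 122 mm. Side panels hinge on the floor's +y (left) and -y (right) edges, with free air under them as the block is narrower
- panel_left (a joint): Left (+y) side panel, a cardboard flap 136 mm along x, 70 mm from hinge to free edge, 4 mm thick. Angle: 0 = flat, sticking out level to +y; 1.57 = upright; stop at 1.6. It starts partly raised and its stiff crease stays where it is left
- panel_right (a joint): Right (-y) side panel, the mirror image, with a white barred label on its outer side. Same angle values, sticks out to -y when flat
- left_hinge (a point): Middle of the left panel's hinge line, 55 mm to +y of the carton's origin and 52 mm above the table; axes as carton (hinge line along x)
- right_hinge (a point): Middle of the right panel's hinge line, 55 mm to -y of the carton's origin and 52 mm above the table; axes as carton
- left_edge (a point): Middle of the left panel's free edge, 70 mm from the hinge; axes turn with the panel
- right_edge (a point): Middle of the right panel's free edge, 70 mm from the hinge; axes turn with the panel
- scanner: Pistol-shaped scanner clamped on its side on a fixed 12 mm high foot. Origin: on the table under it, z up. Barrel along y, nose at +y (126 mm) facing the carton, x 22 to 68, top 87 mm high. Fixed level grip from the barrel to x = -89, y -38 to -12 (butt cap -40 to -10), z 48 to 78 mm. Trigger at the grip's +y side: pinch both along y from above, 50 mm wide at rest, 37 squeezed
- trigger (a joint): Trigger angle about an upright hinge at scanner x = 15, y = 8 mm: 0 = released, 0.26 = fully squeezed, at its stop. A blade 60 mm long (from the hinge to -x), 8 mm thick, 20 mm high, centred 63 mm above the table; a spring pushes it out (about 7 N at the pad when fully in)
- trigger_pad (a point): Point on the outer (+y) face of the trigger, 45 mm from its hinge, 63 mm above the table; axes turn with the trigger, its +y points out of the face. Squeezing moves it to -y by 12 mm
- grip_back (a point): Point on the back (-y) face of the grip, straight across from the trigger pad, 63 mm above the table; axes as scanner
- tin: Bystander: plain steel ink tin, 72 mm across, 60 mm high, origin under its centre
- jar: Bystander: jar with black cap, 60 mm across, 90 mm high, origin under its centre
- spatula: Bystander: ink spatula with wooden handle, 200 mm long, lying flat, origin under its middle
There are look-alikes about, which are no part of the job. There is more than one size of the scanner; the job needs the middle-sized.

How it is judged:
By the outcome, as a careful person would: the job done as asked, in the order asked, and still so for the second after the job is handed in, with the robot touching nothing.
It also fails if it takes over 54 s, if anything falls off the work surface, if the arm or the gripper's body presses on something with over 40 N, if the wrist force passes 120 N, or if a joint passes its speed limit or range.

### The arm

A 7-joint arm with a two-finger parallel gripper is mounted at the origin on the work surface. World frame = base frame: x ahead of the robot, y to its left, z up, the work surface at z = 0. Lengths are in m, angles in rad, forces in N, time in s.
With the tool pointing down it reaches from about 0.425 to 0.825 m from the base axis. Payload 3.6 kg.
Tool frame: the origin (TCP) lies midway between the tips of the shut fingers; the grasp point (between the pads) lies 19 mm behind it (env.pinch_z is the z of the grasp point in the tool frame, in m); z points along the fingers, y is the direction in which the jaws open and shut (so a half turn about z gives the same grasp; the last joint's range is limited). The gripper opens to 93 mm and grips with 3 to 60 N. Pads are 15 mm wide; open, the fingers measure 128 mm over their backs; the gripper's body (75 mm by 188 mm) begins 65 mm behind the grasp point.
Start: joints at [1.155, 0.615, -0.013, 1.423, 0.008, 1.103, -0.04], TCP at [0.247, -0.601, 0.219] pointing down, gripper open.
Joint ranges: [-3.12, 3.12], [-0.3, 2.06], [-1.34, 1.32], [0.26, 2.42], [-1.36, 4.5], [0.01, 1.98], [-2.84, 2.84]. Speed limits (rad/s): [2.79, 2.79, 3.14, 3.14, 3.14, 3.14, 3.14].

### API

Orientations are given as a rotation vector (axis times angle).
In Python, from station import env, eyes, job gives the robot as it stands. The module is installed in compiled form; this text tells all that it offers.
- The arm moves only by the tool step_arm, never from a script. Its argument "motion" is a list of rows, each a list of 6 numbers: the shift along the tool's x, y, z scaled (see below), then the turn, a rotation vector about the tool's x, y, z scaled (see below). In form: [[x, y, z, ax, ay, az], ...]. A call has 1 to 5 rows; each row shifts and turns the commanded pose from where the row before left it, along the tool's axes as they then stand; what a row does not reach is not made up. The controller multiplies each number of a shift by 50 mm and each number of a turn by 0.1 rad. A row lasts 1/8 s, in which the tool goes at most 62.5 mm and 10.7 degrees, less where a joint would pass 70% of its speed; a pose out of reach is approached as far as the arm can. A call with a number of a shift or a turn outside -1 to 1 is refused whole. A call with a gripper value outside its range is refused whole. "jaw" is the opening, from 0 (shut) to 1 (fully open), set as the call begins (left out, the last holds). The fingers move at their own pace and stop on an object; "grip_force" is the grip in N (left out, the last holds). Time passes only in rows, so rows that do not move let the fingers close. It gives the time, the measured TCP pose, the force and the opening at its end, in the units of the state.
- env.read_state(): the state, without advancing time (a new reading comes with each control period).
- eyes.read_camera(name): name is "scene" or "top" or "wrist"; returns (picture, depth): 480x640x3 uint8, red, green, blue; 480x640 float32, m along the optical axis (not along the pixel's ray), 0 where there is no reading.
- eyes.calibration(name): a dict with "mtx" (3x3 intrinsics, pixels), "k1" (the pictures are not rectified: a ray, as slopes to the right and down, at radius r is drawn at 1 + k1 r^2 times it, then the intrinsics apply), "world_from_camera" (4x4, takes a point from camera to world coordinates); the wrist camera has in their place "hand_eye" (4x4, takes a point from camera to tool coordinates, whose origin is the TCP and whose axes are the flange's). Camera axes: x right, y down, z forward; pixel columns grow to the right and rows downward; lengths in m; the calibration is good to about 2 mm. A picture is of the moment at which its call begins: read the wrist's pose just before it. calibration takes no time and is no camera call.
- job.sign_off(): hands the job in, once; it reports no verdict.
The state is a dict: "t": time; "qpos": joint angles; "joint_vel": joint speeds; "joint_efforts": joint torques, N m; "tcp_pos": TCP position; "tool_rot": TCP orientation; "wrist_force": force on the tool from outside, world axes, zero at the start; "wrist_torque": the same for the moment, N m; "gripper_width": finger opening in m.
Only numpy, scipy, OpenCV 4.12 (cv2) and the standard library are available. Lean on these libraries where they do the work, as an engineer would, in place of code of your own. Each camera call takes 0.05 s, during which the arm holds its last target. There are 200 camera calls.

## Working session

There is one attempt and no reset: what is moved stays moved. The work goes in short steps, Python scripts to look and compute and a tool call to move; the robot and the scene stay as the last step left them, time stands still between calls to the robot, and variables do not carry over. Pictures are saved under pics/ and viewed, about 8 in all and at most 12, crops included, and the job is handed in when it is done.

Besides the shell and the picture viewer there is one more tool, called as name(argument=value, ...) on one line, values as JSON. step_arm: Moves the arm, as the interface text tells. Its arguments: {"type":"object","properties":{"motion":{"type":"array"},"jaw":{"type":"number"},"grip_force":{"type":"number"}},"required":["motion"]}

```bash
mkdir -p pics
cat > h.py <<'E'
import numpy as np, cv2
from station import env, eyes, job
from scipy.spatial.transform import Rotation as R
def grab(name):
    s=env.read_state(); p,d=eyes.read_camera(name); c=eyes.calibration(name)
    if 'world_from_camera' in c: T=np.array(c['world_from_camera'])
    else:
        W=np.eye(4); W[:3,:3]=R.from_rotvec(s['tool_rot']).as_matrix(); W[:3,3]=s['tcp_pos']; T=W@np.array(c['hand_eye'])
    return p,d,np.array(c['mtx']),c['k1'],T
def cloud(d,K,k1,T,uv):
    uv=np.asarray(uv,float).reshape(-1,1,2)
    n=cv2.undistortPoints(uv,K,np.array([k1,0,0,0.])).reshape(-1,2)
    q=uv.reshape(-1,2).astype(int); z=d[q[:,1],q[:,0]]
    P=np.c_[n*z[:,None],z]
    return P@T[:3,:3].T+T[:3,3]
def allpts(d,K,k1,T):
    v,u=np.mgrid[:480,:640]
    return cloud(d,K,k1,T,np.c_[u.ravel(),v.ravel()]).reshape(480,640,3)
def ray(K,k1,T,uv,z):
    n=cv2.undistortPoints(np.asarray(uv,float).reshape(-1,1,2),K,np.array([k1,0,0,0.])).reshape(-1,2)
    D=np.c_[n,np.ones(len(n))]@T[:3,:3].T; o=T[:3,3]
    return o+D*((z-o[2])/D[:,2])[:,None]
E
python3 - <<'E'
from h import *
print(env.read_state(), env.pinch_z)
for n in ('scene','top'):
    p,d,K,k1,T=grab(n); cv2.imwrite(f'pics/{n}0.png',p[:,:,::-1]); np.savez(f'{n}0.npz',p=p,d=d,K=K,k1=k1,T=T); print(n,K.round(1).tolist(),k1,T.round(3).tolist())
print(eyes.calibration('wrist'))
E
```

```text
{'t': 0.0, 'qpos': array([ 1.154499  ,  0.61589677, -0.01262151,  1.42486835,  0.0081471 ,
        1.10338141, -0.04040781]), 'joint_vel': array([-0.00333344,  0.0010563 , -0.0009584 ,  0.00233054,  0.00090789,
       -0.00179087,  0.00126155]), 'joint_efforts': array([-4.11807105e-04, -4.58944881e+01,  2.09657243e-01, -1.65747732e+01,
       -6.09419681e-02,  2.04840320e-02,  2.27806581e-04]), 'tcp_pos': array([ 0.24670518, -0.60052467,  0.21750586]), 'tool_rot': array([-3.07969422e+00, -6.08079884e-01,  8.74485067e-04]), 'wrist_force': array([-0.07848944, -0.40403716, -0.23404729]), 'wrist_torque': array([0.00436534, 0.01390307, 0.03260197]), 'gripper_width': 0.09345178060103722} -0.0188
scene [[443.8, 0.0, 323.7], [0.0, 443.8, 243.1], [0.0, 0.0, 1.0]] -0.08533139204664437 [[-0.866, 0.282, -0.412, 0.947], [0.499, 0.482, -0.72, 0.719], [-0.004, -0.829, -0.559, 0.631], [0.0, 0.0, 0.0, 1.0]]
top [[590.9, 0.0, 317.1], [0.0, 590.9, 245.2], [0.0, 0.0, 1.0]] -0.12521131493074442 [[-0.001, -0.989, 0.145, 0.344], [-1.0, 0.004, 0.019, -0.02], [-0.019, -0.145, -0.989, 1.547], [0.0, 0.0, 0.0, 1.0]]
{'mtx': array([[371.64024649,   0.        , 315.48188574],
       [  0.        , 371.64024649, 242.5310763 ],
       [  0.        ,   0.        ,   1.        ]]), 'k1': -0.02456943409530545, 'hand_eye': array([[-6.74311450e-04, -9.57381098e-01, -2.88826900e-01,
         8.05404621e-02],
       [ 9.99999480e-01, -8.66434390e-04,  5.37335022e-04,
        -2.18454336e-04],
       [-7.64683952e-04, -2.88826387e-01,  9.57381185e-01,
        -1.67101445e-01],
       [ 0.00000000e+00,  0.00000000e+00,  0.00000000e+00,
         1.00000000e+00]])}
```

View pics/top0.png

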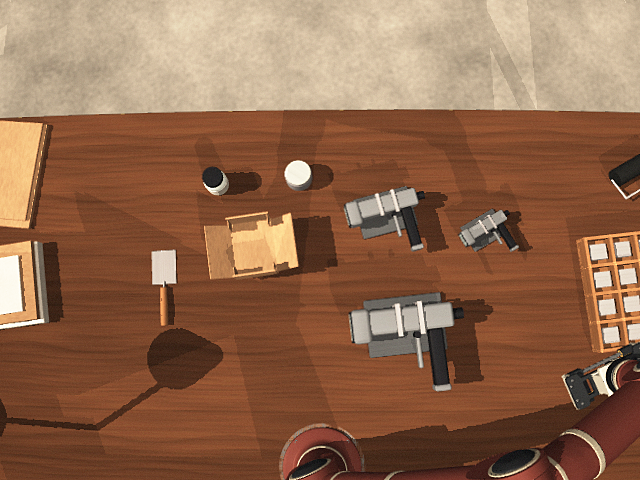

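View pics/scene0.png

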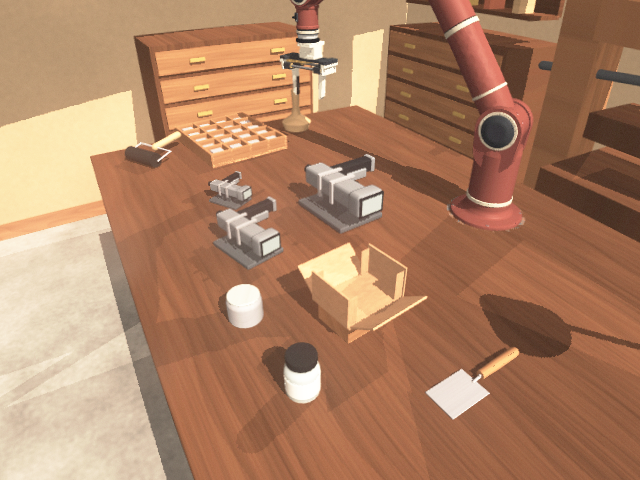

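The top view shows the carton at (250,245) and three scanners: large at (405,325), middle at (385,210) and small at (487,230). The middle one is the target. The jar is at (215,180), the tin at (298,175) and the spatula at (164,285). The scene view agrees: the middle scanner is at (248,235) and the carton at (360,295).

Run:
```python
from h import *
for n in ('top',):
    z=np.load(n+'0.npz'); p,d,K,k1,T=[z[k] for k in ('p','d','K','k1','T')]; k1=float(k1)
    P=allpts(d,K,k1,T)
    print('table z',np.median(P[330:400,60:140,2]))
    def box(u0,u1,v0,v1): 
        m=np.zeros((480,640),bool); m[v0:v1,u0:u1]=1; return m&(d>0)
    S=box(338,430,175,255)
    for lo,hi in ((.08,.095),):
        q=P[S&(P[...,2]>lo)&(P[...,2]<hi)]; r=cv2.minAreaRect((q[:,:2]*1000).astype(np.float32)); print('barrel',len(q),np.median(q[:,2]),r, cv2.boxPoints(r).round(1).tolist())
    dark=(p.max(2)<60)&S&(P[...,2]>.065)&(P[...,2]<.085)
    q=P[dark]; r=cv2.minAreaRect((q[:,:2]*1000).astype(np.float32)); print('grip',len(q),np.median(q[:,2]),cv2.boxPoints(r).round(1).tolist(),r)
    C=box(195,310,200,290)
    q=P[C&(P[...,2]>.112)]; print('walls',len(q),q[:,2].max()); r=cv2.minAreaRect((q[:,:2]*1000).astype(np.float32)); print(r,cv2.boxPoints(r).round(1).tolist())
    q=P[C&(P[...,2]>.04)]; r=cv2.minAreaRect((q[:,:2]*1000).astype(np.float32)); print(r,cv2.boxPoints(r).round(1).tolist())
    # grid of heights
    for v in range(205,290,6): print(v,[int(1000*P[v,u,2]) for u in range(200,305,5)])
    for nm,b in (('tin',box(280,318,155,195)),('jar',box(198,232,160,200))):
        q=P[b&(P[...,2]>.05)]; print(nm,q.mean(0),q[:,2].max(),len(q))
a=cv2.resize(p[165:265,330:530][:,:,::-1],None,fx=3.5,fy=3.5,interpolation=cv2.INTER_CUBIC)
b=cv2.resize(p[195:295,190:310][:,:,::-1],(700*120//200,350),interpolation=cv2.INTER_CUBIC)
o=np.zeros((580,700,3),np.uint8);o[:350]=a; o[350:,:276]=cv2.resize(b,(276,230)); cv2.imwrite('pics/crop1.png',o)
```

```text
table z 0.0008396049999978006
barrel 1232 0.08392216676687703 ((620.1080932617188, -157.13746643066406), (157.10491943359375, 183.7213134765625), 4.522302627563477) [[534.5999755859375, -71.80000305175781], [549.0, -254.89999389648438], [705.7000122070312, -242.5], [691.2000122070312, -59.400001525878906]]
grip 488 0.07681875718685771 [[545.7999877929688, -68.30000305175781], [560.2999877929688, -275.1000061035156], [700.5999755859375, -265.29998779296875], [686.0999755859375, -58.5]] ((623.207763671875, -166.8150634765625), (140.62344360351562, 207.26548767089844), 4.006738185882568)
walls 227 0.1296919662833491
((556.1035766601562, 172.3923797607422), (149.4506072998047, 107.30585479736328), 7.796958923339844) [[474.79998779296875, 215.39999389648438], [489.29998779296875, 109.0999984741211], [637.4000244140625, 129.39999389648438], [622.9000244140625, 235.6999969482422]]
((555.6277465820312, 174.0469512939453), (149.96939086914062, 225.6416473388672), 8.247429847717285) [[465.20001220703125, 274.8999938964844], [497.6000061035156, 51.599998474121094], [646.0, 73.0999984741211], [6
[... 713 characters left out ...]
2, 87, 84, 78, 71, 59, 59, 51, 55, 54, 55, 45, 54, 49, 55, 63, 73, 90, 95, 0]
259 [0, 0, 89, 85, 78, 74, 60, 46, 54, 53, 49, 56, 52, 55, 47, 57, 65, 72, 80, 94, 0]
265 [0, 0, 95, 85, 77, 73, 61, 52, 54, 46, 56, 51, 54, 51, 57, 62, 57, 72, 86, 92, -1]
271 [1, 3, 90, 88, 77, 70, 58, 97, 50, 53, 58, 52, 56, 120, 126, 120, 3, -2, 1, 0, -1]
277 [3, 0, 96, 86, 82, 73, 63, 109, 101, 82, 66, 5, 0, 3, 2, -3, 1, -4, -1, -4, 0]
283 [2, -1, 4, 0, 0, -2, 0, -4, -2, 0, -2, 3, 0, 2, -3, 0, -2, 5, 0, 3, -3]
289 [-2, 2, 0, 5, -2, 4, 0, 0, -2, 1547, -1, -2, 0, 0, 0, -5, 4, 1, -2, 9, 0]
tin [0.7511728  0.05802133 0.06010637] 0.07163491234433206 534
jar [0.73219231 0.27466072 0.08286699] 0.09862591355390582 468
```

View pics/crop1.png

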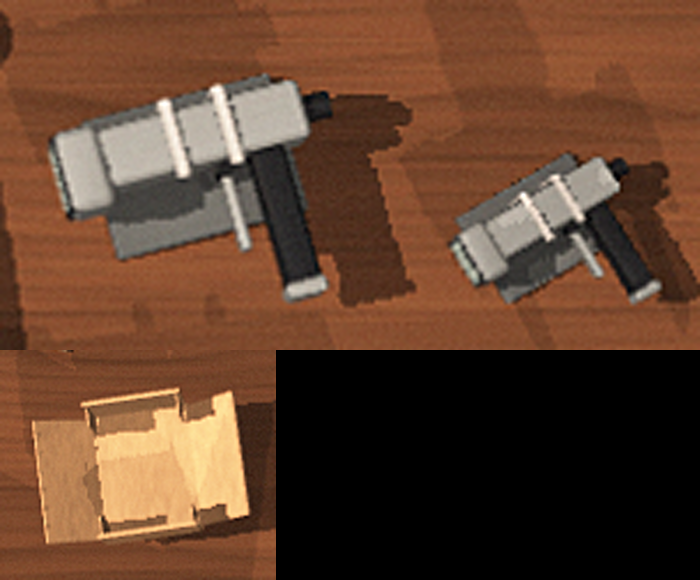

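The close crop shows the middle scanner: nose on the left at (60,178), black grip from (270,150) to (305,290), and light trigger blade from (228,180) to (245,248). The small look-alike is on its right. In the carton (lower crop) both panels are at about 40°. Measured carton origin is about (0.556, 0.173) with yaw 7.8°. Sizes agree with the text: wall tops at 122 mm, floor at 52 mm.

I'll push the right panel first, with shut fingers.

step_arm(motion=[[0,0,0,0,0,0.85],[0,0,0,0,0,0.85],[0,0,0,0,0,0.85],[0.63,-0.88,0,0,0,0],[0.63,-0.88,0,0,0,0]], jaw=0, grip_force=20)

```text
t: 0.72
tcp_pos: [0.2978, -0.5043, 0.2178]
tool_rot: [-3.133, -0.209, 0.0]
wrist_force: [1.1, 0.4, 0.6]
gripper_width: 0.0478
```

step_arm(motion=[[0.63,-0.88,0,0,0,0],[0.63,-0.88,0,0,0,0],[0.63,-0.88,0,0,0,0],[0.63,-0.88,0,0,0,0],[0.63,-0.88,0,0,0,0]])

```text
t: 1.35
tcp_pos: [0.4246, -0.2646, 0.2185]
tool_rot: [-3.134, -0.212, 0.0]
wrist_force: [0.5, -0.5, 0.6]
gripper_width: 0.0011
```

step_arm(motion=[[0.63,-0.88,0,0,0,0],[0.63,-0.88,0,0,0,0],[0.63,-0.88,0,0,0,0],[0.63,-0.88,0,0,0,0],[0.63,-0.88,0,0,0,0]])

```text
t: 1.98
tcp_pos: [0.551, -0.0257, 0.2184]
tool_rot: [3.134, 0.211, -0.001]
wrist_force: [1.1, -1.2, 0.4]
gripper_width: 0.0003
```

step_arm(motion=[[0.63,-0.9,0,0,0,0],[0,0,0,0,0,0],[0,0,0.95,0,0,0],[0,0,0.95,0,0,0],[0,0,0.95,0,0,0]])

```text
t: 2.6
tcp_pos: [0.5753, 0.0199, 0.0749]
tool_rot: [3.134, 0.209, -0.0]
wrist_force: [0.8, 0.4, 0.0]
gripper_width: 0.0004
```

```bash
cat > rel.py <<'E'
from h import *
O=np.array([.556,.173,0]); a=np.radians(7.8)
A=np.array([[np.cos(a),np.sin(a)],[-np.sin(a),np.cos(a)]])
s=env.read_state(); print('t',s['t'],'carton-frame TCP mm',(A@(s['tcp_pos']-O)[:2]*1000).round(1),(s['tcp_pos']*1000).round(1),'F',(A@s['wrist_force'][:2]).round(1),s['wrist_force'][2].round(1))
E
python3 rel.py
python3 - <<'E'
from h import *
p,*_=grab('wrist'); cv2.imwrite('pics/w1.png',p[:,:,::-1])
E
```

```text
t 2.6 carton-frame TCP mm [  -1.7 -154.3] [575.3  19.9  74.9] F [0.8 0.3] 0.0
```

View pics/w1.png

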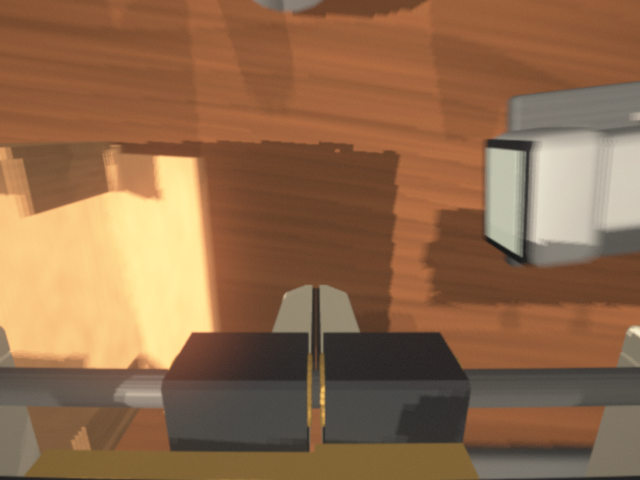

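The wrist view shows the shut fingertips at (315,290), the right panel's free edge at u≈210 and the scanner nose at (510,200), with clear space between them. Now pushing inwards.

step_arm(motion=[[0,-0.3,0,0,0,0],[0,-0.3,0,0,0,0],[0,-0.2,0,0,0,0],[0,-0.2,0,0,0,0],[0,-0.2,0,0,0,0]])

```text
t: 3.28
tcp_pos: [0.5708, 0.0788, 0.0803]
tool_rot: [3.132, 0.205, 0.013]
wrist_force: [0.5, -1.1, 1.3]
gripper_width: 0.0009
```

```bash
python3 rel.py
```

```text
t 3.275 carton-frame TCP mm [  1.9 -95.4] [570.8  78.8  80.3] F [ 0.4 -1.2] 1.3
```

step_arm(motion=[[0,-0.1,0,0,0,0],[0,-0.1,0,0,0,0],[0,0,0,0,0,0]])

```text
t: 3.65
tcp_pos: [0.5659, 0.0928, 0.0761]
tool_rot: [-3.133, -0.215, 0.001]
wrist_force: [-0.5, 0.7, 0.6]
gripper_width: 0.0004
```

```bash
python3 rel.py;python3 - <<'E'
from h import *
p,*_=grab('wrist'); cv2.imwrite('pics/w2.png',p[:,:,::-1])
E
```

```text
t 3.65 carton-frame TCP mm [ -1.1 -80.8] [565.9  92.8  76.1] F [-0.4  0.8] 0.6
```

View pics/w2.png

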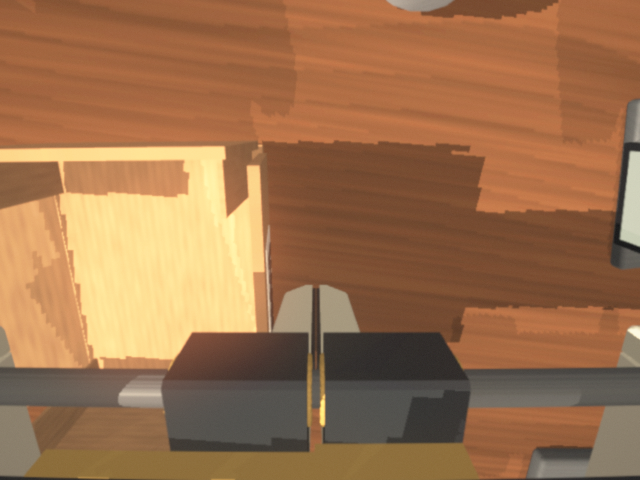

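The wrist view shows the right panel nearly up, with its top edge at u≈258 and the label's edge at u≈268. I'll measure the lean from depth.

```bash
cat > lean.py <<'E'
from rel import *
import sys
def lean(name,side):
    p,d,K,k1,T=grab(name); P=allpts(d,K,k1,T); m=(d>0)
    q=P[m]-O; q=np.c_[q[:,:2]@A.T,q[:,2]]*1000
    q=q[(abs(q[:,0])<64)&(q[:,1]*side>35)&(q[:,1]*side<130)]
    for lo,hi in ((55,70),(70,85),(85,100),(100,112),(112,118),(118,126)):
        r=q[(q[:,2]>lo)&(q[:,2]<hi)]
        if len(r)>5: print(name,lo,hi,len(r),'y pct 5/50/95',np.percentile(r[:,1],[5,50,95]).round(1), 'x',np.percentile(r[:,0],[5,95]).round())
    w=P[m]-O; w=np.c_[w[:,:2]@A.T,w[:,2]]*1000
    for s in(1,-1):
        r=w[(w[:,2]>105)&(abs(w[:,0]-72*s)<12)&(abs(w[:,1])<70)]
        if len(r)>20: print('wall',s,len(r),r.mean(0).round(1),'y',np.percentile(r[:,1],[1,99]).round(1),'slope',np.polyfit(r[:,1],r[:,0],1)[0].round(4))
for n in sys.argv[2:]: lean(n,int(sys.argv[1]))
E
python3 lean.py -1 wrist top scene
```

```text
t 3.7 carton-frame TCP mm [ -1.2 -81.4] [565.8  92.2  75.9] F [-0.2  0.1] 0.6
wrist 55 70 87 y pct 5/50/95 [-58.2 -57.  -56.4] x [22. 62.]
wrist 70 85 700 y pct 5/50/95 [-88.2 -59.6 -48.8] x [-1. 62.]
wrist 85 100 1546 y pct 5/50/95 [-93.6 -72.8 -48.9] x [ 6. 61.]
wrist 100 112 1718 y pct 5/50/95 [-94.2 -70.7 -48.9] x [ 6. 61.]
wrist 112 118 1084 y pct 5/50/95 [-94.5 -69.6 -47.4] x [ 7. 62.]
wrist 118 126 2285 y pct 5/50/95 [-84.5 -61.3 -59. ] x [ 7. 61.]
wall 1 4302 [ 71.3 -25.  120.5] y [-62.3  20.9] slope 0.0744
wall -1 59 [-62.7  48.4 106.5] y [47.3 49.4] slope -0.7357
wall 1 70 [ 70.6  27.6 118.8] y [ 0.6 52.4] slope -0.0473
wall -1 148 [-72.1 -24.7 348.6] y [-68.8  50.8] slope -0.0074
scene 55 70 219 y pct 5/50/95 [-55.7 -53.6 -47.1] x [-59.  21.]
scene 70 85 244 y pct 5/50/95 [-57.1 -55.1 -47.6] x [-56.  33.]
scene 85 100 286 y pct 5/50/95 [-58.6 -56.5 -47.7] x [-56.  38.]
scene 100 112 221 y pct 5/50/95 [-89.3 -57.8 -47.2] x [-57.  56.]
scene 112 118 111 y pct 5/50/95 [-88.6 -58.6 -47.8] x [-6. 61.]
scene 118 126 149 y pct 5/50/95 [-90.4 -60.9 -57.9] x [-7. 58.]
wall 1 419 [ 73.6   1.8 115.6] y [-60.7  53.4] slope 0.0089
wall -1 1059 [-70.7 -35.8 380.8] y [-69.3  51.8] slope 0.0319
```

From the scene view the panel's inner face slopes outwards by about 0.094 rad, so its angle is about 1.48. It needs about 7 mm more.

step_arm(motion=[[0,-0.07,0,0,0,0],[0,-0.07,0,0,0,0],[0,0,0,0,0,0]])

```text
t: 4.22
tcp_pos: [0.5653, 0.0985, 0.0762]
tool_rot: [-3.134, -0.213, 0.0]
wrist_force: [0.9, -0.1, -0.1]
gripper_width: 0.0005
```

```bash
python3 lean.py -1 scene
```

```text
t 4.225 carton-frame TCP mm [ -0.9 -75.1] [565.3  98.5  76.2] F [ 0.9 -0.2] -0.1
scene 55 70 196 y pct 5/50/95 [-54.4 -52.7 -47.4] x [-58.  22.]
scene 70 85 231 y pct 5/50/95 [-55.  -53.3 -47.5] x [-59.  33.]
scene 85 100 252 y pct 5/50/95 [-55.4 -53.5 -47.7] x [-58.  41.]
scene 100 112 181 y pct 5/50/95 [-84.2 -53.9 -46.9] x [-48.  56.]
scene 112 118 111 y pct 5/50/95 [-81.7 -54.5 -48. ] x [-9. 61.]
scene 118 126 148 y pct 5/50/95 [-84.5 -55.6 -52.9] x [-9. 58.]
wall 1 412 [ 73.7   1.8 115.9] y [-56.8  53.4] slope 0.0122
wall -1 1144 [-70.8 -33.9 399.6] y [-69.1  51.9] slope 0.0383
```

step_arm(motion=[[0,-0.05,0,0,0,0],[0,0,0,0,0,0]])

```text
t: 4.53
tcp_pos: [0.5651, 0.1007, 0.0762]
tool_rot: [-3.134, -0.212, -0.0]
wrist_force: [-1.1, 0.1, -0.3]
gripper_width: 0.0007
```

```bash
python3 lean.py -1 scene
```

```text
t 4.525 carton-frame TCP mm [ -0.8 -72.9] [565.1 100.7  76.2] F [-1.1  0.2] -0.3
scene 55 70 189 y pct 5/50/95 [-54.  -52.5 -47.7] x [-58.  22.]
scene 70 85 230 y pct 5/50/95 [-54.  -52.2 -47.5] x [-57.  33.]
scene 85 100 242 y pct 5/50/95 [-53.9 -52.1 -47.8] x [-58.  42.]
scene 100 112 160 y pct 5/50/95 [-80.9 -52.5 -47.9] x [-13.  56.]
scene 112 118 102 y pct 5/50/95 [-81.9 -52.5 -47.2] x [-8. 61.]
scene 118 126 151 y pct 5/50/95 [-81.7 -53.8 -51.1] x [-9. 59.]
wall 1 413 [ 73.8   2.4 115.7] y [-54.   53.2] slope 0.0041
wall -1 1179 [-70.8 -33.4 404.5] y [-68.8  51.8] slope 0.0382
```

The right panel is upright: the inner face reads -52.5, -52.2, -52.1, -52.5 and -52.5 mm going up. Backing out, then over to the left side.

step_arm(motion=[[0,0.8,0,0,0,0],[0,0,-0.9,0,0,0],[0,0,-0.9,0,0,0],[0,0,-0.9,0,0,0],[0,-0.9,0,0,0,0]])

```text
t: 5.2
tcp_pos: [0.5681, 0.1013, 0.2155]
tool_rot: [3.133, 0.197, 0.016]
wrist_force: [0.3, -0.6, -1.2]
gripper_width: 0.0005
```

step_arm(motion=[[0,-0.9,0,0,0,0],[0,-0.9,0,0,0,0],[0,-0.9,0,0,0,0],[0,-0.9,0,0,0,0],[0,-0.9,0,0,0,0]])

```text
t: 5.82
tcp_pos: [0.5337, 0.3297, 0.2112]
tool_rot: [-3.134, -0.212, 0.0]
wrist_force: [0.1, -0.1, 0.2]
gripper_width: 0.0007
```

```bash
python3 rel.py
```

```text
t 5.825 carton-frame TCP mm [ -0.8 158.3] [533.7 329.7 211.2] F [ 0.1 -0.1] 0.2
```

step_arm(motion=[[0,0,0,0,0,0],[0,0,0.9,0,0,0],[0,0,0.9,0,0,0],[0,0,0.9,0,0,0],[0,0,0,0,0,0]])

```text
t: 6.45
tcp_pos: [0.5319, 0.3254, 0.0728]
tool_rot: [3.13, 0.209, -0.012]
wrist_force: [-0.1, 0.1, 0.5]
gripper_width: 0.0006
```

step_arm(motion=[[0,0.3,0,0,0,0],[0,0.3,0,0,0,0],[0,0.2,0,0,0,0],[0,0.2,0,0,0,0],[0,0.2,0,0,0,0]])

```text
t: 7.08
tcp_pos: [0.5413, 0.2935, 0.0861]
tool_rot: [-3.095, -0.226, -0.02]
wrist_force: [-12.1, 30.8, 22.3]
gripper_width: 0.0004
```

step_arm(motion=[[0,0.15,0,0,0,0],[0,0.1,0,0,0,0],[0,0,0,0,0,0]])

```text
t: 7.45
tcp_pos: [0.5446, 0.2533, 0.0764]
tool_rot: [3.132, 0.206, 0.0]
wrist_force: [0.2, 0.2, 0.0]
gripper_width: 0.0007
```

```bash
python3 lean.py 1 scene top
```

```text
t 7.45 carton-frame TCP mm [-0.3 81.1] [544.6 253.3  76.4] F [0.2 0.1] 0.0
scene 55 70 161 y pct 5/50/95 [56.5 57.6 58.7] x [-59.  60.]
scene 70 85 157 y pct 5/50/95 [57.9 59.2 81.9] x [ 2. 60.]
scene 85 100 254 y pct 5/50/95 [59.3 61.3 95.6] x [-4. 61.]
scene 100 112 206 y pct 5/50/95 [60.2 62.8 96.6] x [-1. 62.]
scene 112 118 113 y pct 5/50/95 [49.  63.4 97.7] x [ 0. 62.]
scene 118 126 165 y pct 5/50/95 [60.1 63.5 97.4] x [-1. 59.]
wall 1 459 [ 73.    8.5 115.7] y [-53.5  63.8] slope -0.0222
wall -1 735 [-72.4  46.9 538.2] y [14.6 69.5] slope 0.0182
top 55 70 89 y pct 5/50/95 [36.8 47.5 54. ] x [-50.  57.]
top 70 85 59 y pct 5/50/95 [47.3 54.8 56.4] x [-60.  55.]
top 85 100 72 y pct 5/50/95 [47.4 56.2 58.1] x [-58.  61.]
top 100 112 55 y pct 5/50/95 [47.4 57.6 58.7] x [-60.  61.]
top 112 118 30 y pct 5/50/95 [48.  58.3 61.2] x [-59.  62.]
top 118 126 38 y pct 5/50/95 [58.1 59.9 62.8] x [-62.  56.]
wall 1 162 [ 69.8   0.5 117.8] y [-57.   62.4] slope -0.0107
wall -1 522 [-72.2  27.5 429.2] y [-55.4  68.9] slope -0.0015
```

step_arm(motion=[[0,0.08,0,0,0,0],[0,0.07,0,0,0,0],[0,0,0,0,0,0]])

```text
t: 7.92
tcp_pos: [0.5449, 0.2484, 0.0759]
tool_rot: [3.134, 0.211, -0.001]
wrist_force: [0.7, 0.7, -0.5]
gripper_width: 0.0006
```

```bash
python3 lean.py 1 scene top
```

```text
t 7.925 carton-frame TCP mm [-0.8 76.2] [544.9 248.4  75.9] F [0.8 0.6] -0.5
scene 55 70 177 y pct 5/50/95 [55.8 56.9 58.3] x [-59.  60.]
scene 70 85 183 y pct 5/50/95 [56.  57.4 75. ] x [-54.  60.]
scene 85 100 266 y pct 5/50/95 [56.5 58.3 90.7] x [-8. 59.]
scene 100 112 204 y pct 5/50/95 [56.9 58.8 91.3] x [-2. 59.]
scene 112 118 109 y pct 5/50/95 [57.2 58.9 92.3] x [ 1. 58.]
scene 118 126 174 y pct 5/50/95 [54.9 58.6 92.3] x [-1. 60.]
wall 1 445 [ 73.3   8.7 116.1] y [-53.5  58.8] slope -0.0282
wall -1 816 [-72.4  44.9 536.4] y [ 9.6 69.4] slope 0.0137
top 55 70 75 y pct 5/50/95 [36.5 46.6 53.1] x [-56.  58.]
top 70 85 35 y pct 5/50/95 [47.1 52.8 53.5] x [-59.  56.]
top 85 100 50 y pct 5/50/95 [46.9 53.3 54.4] x [-60.  61.]
top 100 112 40 y pct 5/50/95 [46.9 53.2 54.3] x [-60.  58.]
top 112 118 17 y pct 5/50/95 [47.3 49.5 54.6] x [-60.  62.]
top 118 126 35 y pct 5/50/95 [52.8 54.9 57.6] x [-57.  63.]
wall 1 162 [7.000e+01 1.000e-01 1.174e+02] y [-56.6  57. ] slope -0.0036
wall -1 538 [-72.1  25.8 437.4] y [-54.2  69. ] slope -0.0009
```

step_arm(motion=[[0,0.06,0,0,0,0],[0,0,0,0,0,0]])

```text
t: 8.28
tcp_pos: [0.5454, 0.2458, 0.0762]
tool_rot: [3.134, 0.211, -0.0]
wrist_force: [0.1, 0.2, 0.3]
gripper_width: 0.0004
```

```bash
python3 lean.py 1 scene
```

```text
t 8.275 carton-frame TCP mm [-0.6 73.5] [545.4 245.8  76.2] F [0.1 0.2] 0.3
scene 55 70 196 y pct 5/50/95 [55.4 56.6 57.7] x [-59.  61.]
scene 70 85 192 y pct 5/50/95 [55.1 56.6 72.2] x [-56.  59.]
scene 85 100 254 y pct 5/50/95 [55.3 57.  88.2] x [-8. 59.]
scene 100 112 215 y pct 5/50/95 [55.1 57.2 88.8] x [-4. 58.]
scene 112 118 111 y pct 5/50/95 [54.9 57.4 89.6] x [-2. 59.]
scene 118 126 174 y pct 5/50/95 [52.3 56.4 89.5] x [-1. 59.]
wall 1 453 [ 73.1   7.7 115.9] y [-53.7  57.2] slope -0.0196
wall -1 846 [-72.4  44.3 536.3] y [ 8.8 69.5] slope 0.012
```

Left panel upright too (inner-face slope about 0.01 rad). Backing out, up, and over to the scanner.

step_arm(motion=[[0,-0.8,0,0,0,0],[0,0,0,0,0,0],[0,0,-0.95,0,0,0],[0,0,-0.95,0,0,0],[0,0,-0.95,0,0,0]])

```text
t: 8.95
tcp_pos: [0.54, 0.2844, 0.22]
tool_rot: [3.133, 0.21, -0.0]
wrist_force: [0.5, -0.1, -0.2]
gripper_width: 0.0005
```

step_arm(motion=[[0,0,-0.5,0,0,0],[-0.2,0.95,0,0,0,0],[-0.2,0.95,0,0,0,0],[-0.2,0.95,0,0,0,0],[-0.2,0.95,0,0,0,0]], jaw=1)

```text
t: 9.57
tcp_pos: [0.5254, 0.0893, 0.2437]
tool_rot: [3.134, 0.21, -0.0]
wrist_force: [0.6, -0.6, 0.5]
gripper_width: 0.0459
```

step_arm(motion=[[-0.2,0.95,0,0,0,0],[-0.2,0.95,0,0,0,0],[-0.2,0.95,0,0,0,0],[-0.2,0.95,0,0,0,-0.7],[0,0,0,0,0,-0.7]])

```text
t: 10.2
tcp_pos: [0.5101, -0.1083, 0.2436]
tool_rot: [3.11, 0.417, -0.002]
wrist_force: [0.4, 0.4, -0.3]
gripper_width: 0.0918
```

```bash
python3 lean.py 1 scene;python3 lean.py -1 scene
python3 - <<'E'
from h import *
z=np.load('top0.npz'); K,k1,T=z['K'],float(z['k1']),z['T']
print('pad~',ray(K,k1,T,[[330+240/3.5,165+235/3.5]],.063),'buttend',ray(K,k1,T,[[330+306/3.5,165+295/3.5]],.078),env.read_state()['tcp_pos'])
p,d,K,k1,T=grab('wrist'); cv2.imwrite('pics/w3.png',p[:,:,::-1]); np.savez('w3.npz',p=p,d=d,K=K,k1=k1,T=T)
E
```

```text
t 10.2 carton-frame TCP mm [ -83.6 -272.5] [ 510.1 -108.3  243.6] F [0.5 0.3] -0.3
scene 55 70 286 y pct 5/50/95 [55.2 56.6 58.1] x [-57.  58.]
scene 70 85 286 y pct 5/50/95 [55.2 56.4 57.6] x [-57.  59.]
scene 85 100 309 y pct 5/50/95 [54.9 56.1 57.3] x [-56.  57.]
scene 100 112 242 y pct 5/50/95 [54.6 55.9 57.2] x [-55.  57.]
scene 112 118 123 y pct 5/50/95 [54.4 55.7 56.8] x [-56.  59.]
scene 118 126 219 y pct 5/50/95 [51.5 55.3 56.8] x [-57.  58.]
wall 1 449 [ 73.2   6.7 115.9] y [-53.7  56.5] slope -0.0192
wall -1 361 [-68.2   1.1 115.7] y [-52.8  56.1] slope -0.0098
t 10.25 carton-frame TCP mm [ -82.8 -269.6] [ 510.6 -105.4  243.6] F [0.3 0.8] 0.4
scene 55 70 198 y pct 5/50/95 [-54.1 -52.6 -47.4] x [-60.  22.]
scene 70 85 222 y pct 5/50/95 [-54.2 -52.4 -47.9] x [-60.  33.]
scene 85 100 256 y pct 5/50/95 [-54.  -52.1 -47.7] x [-57.  41.]
scene 100 112 223 y pct 5/50/95 [-53.6 -52.  -47.3] x [-58.  56.]
scene 112 118 142 y pct 5/50/95 [-54.1 -52.  -47.8] x [-60.  58.]
scene 118 126 161 y pct 5/50/95 [-56.2 -52.8 -50.9] x [-57.  58.]
wall 1 443 [ 73.1   7.5 116.1] y [-53.7  56.5] slope -0.0188
wall -1 366 [-68.2   1.  115.7] y [-53.6  56. ] slope -0.0065
pad~ [[ 0.59401043 -0.19899449  0.063     ]] buttend [[ 0.54765746 -0.24375274  0.078     ]] [ 0.51096188 -0.1034289   0.24359514]
```

View pics/w3.png

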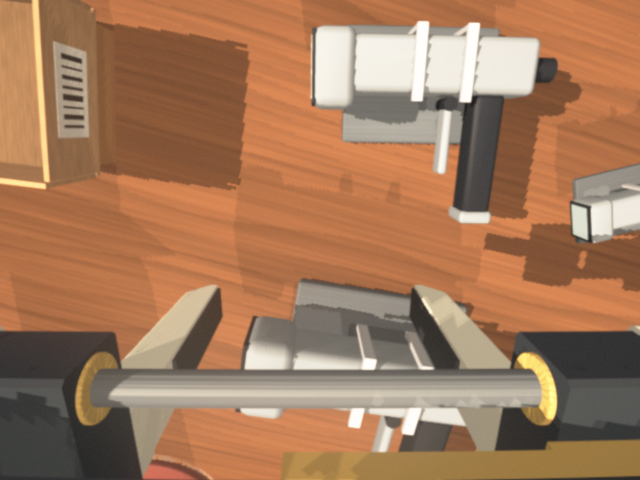

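The picture shows both panels standing with the barred label at (72,90) facing the scanner. The middle scanner is at (430,65), with its blade from (447,105) to (440,172), its grip from (483,100) to (472,215), and the large look-alike lower down. Both panels held their angle after release. Now the scanner pose.

Run:
```python
from h import *
s=env.read_state(); print(s['t'],s['tcp_pos'],s['tool_rot'])
p,d,K,k1,T=grab('wrist'); P=allpts(d,K,k1,T)
hsv=cv2.cvtColor(p,cv2.COLOR_RGB2HSV).astype(int)
reg=np.zeros((480,640),bool); reg[15:235,300:560]=1; reg&=d>0
Z=P[...,2]
g=reg&(p.max(2)<75)&(Z>.052)&(Z<.095); g[:, :440]=0; g[:100]=0
q=P[g]; top=q[q[:,2]>.070]; print('grip',len(q),len(top),'ztop',np.median(top[:,2]))
r=cv2.minAreaRect((top[:,:2]*1000).astype(np.float32)); print(r,cv2.boxPoints(r).round(1).tolist())
# axis direction of grip from PCA
c=top[:,:2].mean(0); w=np.linalg.svd(top[:,:2]-c,full_matrices=False)[2][0]; w*=np.sign(w[0]); yaw=np.arctan2(w[1],w[0]); print('grip yaw',np.degrees(yaw))
b=reg&(Z>.06)&(hsv[...,1]<60)&(p.max(2)>90); b[110:]=0
q=P[b]; r=cv2.minAreaRect((q[q[:,2]>.082][:,:2]*1000).astype(np.float32)); print('barrel',r)
for yw in (yaw,):
    M=np.array([[np.cos(yw),np.sin(yw)],[-np.sin(yw),np.cos(yw)]])
    pr=lambda a,pc:[np.percentile((a[:,:2]@M.T*1000)[:,i],pc).round(1).tolist() for i in (0,1)]
    bt=q[q[:,2]>.08]; print('barrel x,y',pr(bt,[1,50,99]),np.percentile(bt[:,2],[50,99]))
    nose=q; print('all barrel',pr(nose,[.5,99.5]))
    print('grip top',pr(top,[1,50,99]))
    cap=reg&(Z>.05)&(p.max(2)>90)&(hsv[...,1]<60); cap[:205]=0; cap[:,:440]=0; print('cap',pr(P[cap],[2,50,98]),cap.sum())
    tr=reg&(Z>.06)&(Z<.082)&(hsv[...,1]<70)&(p.max(2)>90); tr[:125]=0; tr[180:]=0; tr[:,:425]=0; tr[:,456:]=0
    print('trig top',pr(P[tr],[2,50,98]),tr.sum(),np.median(P[tr][:,2]))
    for v in (130,140,150,160,168):
        row=np.where(tr[v])[0]; print(v,row.min(),row.max(),(P[v,row][:,:2]@M.T*1000).round(1)[[0,-1]].tolist(),Z[v,row].round(3)[[0,-1]])
print('tcp in M',M@s['tcp_pos'][:2]*1000)
```

```text
10.35 [ 0.51124696 -0.10224796  0.24361512] [-3.11231167e+00 -4.26895403e-01  5.88959608e-04]
grip 2545 1923 ztop 0.07873943646956061
((603.701416015625, -216.12290954589844), (95.93702697753906, 50.23564529418945), 14.83371353149414) [[550.9000244140625, -204.10000610351562], [563.7999877929688, -252.6999969482422], [656.5, -228.10000610351562], [643.5999755859375, -179.60000610351562]]
grip yaw 15.702962053067356
barrel ((662.384033203125, -153.67324829101562), (60.624046325683594, 184.49758911132812), 17.383180618286133)
barrel x,y [[566.8, 596.3, 622.7], [-416.8, -320.3, -237.4]] [0.08361703 0.08926535]
all barrel [[564.5, 624.2], [-418.2, -236.6]]
grip top [[475.7, 522.0, 569.9], [-396.2, -387.9, -347.8]]
cap [[463.5, 469.4, 474.0], [-396.4, -378.8, -368.9]] 482
trig top [[508.4, 530.3, 549.8], [-355.4, -350.0, -348.0]] 614 0.07297148833752717
130 439 451 [[545.6, -348.6], [545.6, -354.9]] [0.061 0.075]
140 438 450 [[536.8, -348.4], [537.2, -355.1]] [0.062 0.074]
150 437 449 [[528.0, -348.0], [528.5, -355.3]] [0.062 0.073]
160 437 448 [[519.1, -348.5], [519.8, -355.4]] [0.063 0.073]
168 436 447 [[511.7, -348.7], [512.9, -354.7]] [0.062 0.074]
tcp in M [ 464.49264735 -236.80093927]
```

The scanner pose agrees from every feature: grip yaw 15.7°, butt end, blade tip, nose and blade face all put the origin at about (553, -361) mm in the yaw-aligned frame. Moving above the pinch point.

step_arm(motion=[[0.29,0.72,0,0,0,0],[0.29,0.72,0,0,0,0],[0.29,0.72,0,0,0,0],[0.3,0.71,0,0,0,0],[0,0,0.4,0,0,0]], jaw=1)

```text
t: 11.02
tcp_pos: [0.609, -0.2267, 0.2241]
tool_rot: [3.109, 0.425, 0.005]
wrist_force: [-0.8, 0.5, -0.2]
gripper_width: 0.0931
```

step_arm(motion=[[0,0,0.5,0,0,0],[0,0,0.5,0,0,0],[0,0,0,0,0,0],[0,0,0,0,0,0]])

```text
t: 11.52
tcp_pos: [0.6078, -0.2235, 0.1747]
tool_rot: [3.111, 0.431, 0.002]
wrist_force: [-0.3, 0.3, 0.4]
gripper_width: 0.0931
```

```bash
cat > sc.py <<'E'
from h import *
y=np.radians(15.7); M=np.array([[np.cos(y),np.sin(y)],[-np.sin(y),np.cos(y)]])
s=env.read_state(); print('t',s['t'],'scanner-frame TCP',(M@s['tcp_pos'][:2]*1000-[553,-361]).round(1),'z',s['tcp_pos'][2].round(4),'w',s['gripper_width'].round(4),'F',s['wrist_force'].round(1))
E
python3 sc.py; python3 -c "
from h import *
p,*_=grab('wrist'); cv2.imwrite('pics/w4.png',p[:,:,::-1])"
```

```text
Traceback (most recent call last):
  File "sc.py", line 3, in <module>
    s=env.read_state(); print('t',s['t'],'scanner-frame TCP',(M@s['tcp_pos'][:2]*1000-[553,-361]).round(1),'z',s['tcp_pos'][2].round(4),'w',s['gripper_width'].round(4),'F',s['wrist_force'].round(1))
                                                                                                                                            ^^^^^^^^^^^^^^^^^^^^^^^^
AttributeError: 'float' object has no attribute 'round'
```

View pics/w4.png

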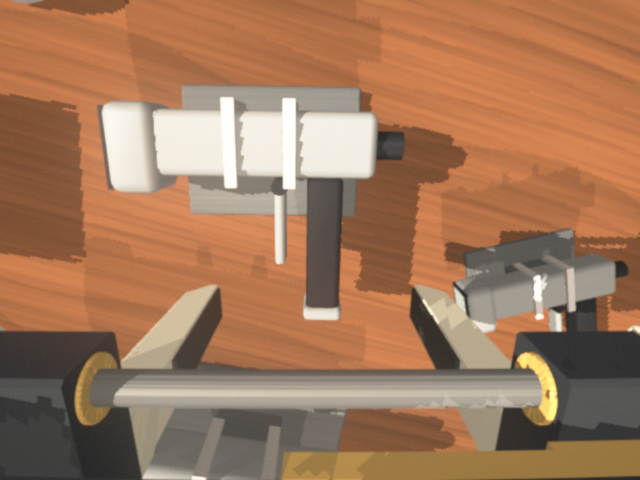

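The wrist view shows the grip (323,250) and blade (280,230) between the open jaws at u≈220 and u≈412, square to them. The small look-alike at (540,280) is clear of the right finger. Descending.

step_arm(motion=[[-0.03,0.02,0.65,0,0,0],[0,0,0.65,0,0,0],[0,0,0.65,0,0,0],[0,0,0.65,0,0,0],[0,0,0,0,0,0]])

```text
t: 12.2
tcp_pos: [0.6047, -0.2247, 0.0424]
tool_rot: [-3.11, -0.43, 0.005]
wrist_force: [0.6, 0.2, 1.3]
gripper_width: 0.0927
```

```bash
sed -i "s/'z',s\['tcp_pos'\]\[2\].round(4),'w',s\['gripper_width'\].round(4)/'z',s['tcp_pos'][2],'w',s['gripper_width']/" sc.py; python3 sc.py
```

```text
t 12.2 scanner-frame TCP [-31.7 -18.9] z 0.04235997080660593 w 0.09270477913601481 F [0.6 0.2 1.3]
```

Now squeeze and hold.

step_arm(motion=[[0,0,0,0,0,0],[0,0,0,0,0,0],[0,0,0,0,0,0],[0,0,0,0,0,0],[0,0,0,0,0,0]], jaw=0.2, grip_force=22)

```text
t: 12.82
tcp_pos: [0.6053, -0.2222, 0.0439]
tool_rot: [-3.107, -0.432, 0.002]
wrist_force: [-2.1, 6.0, 4.9]
gripper_width: 0.0482
```

step_arm(motion=[[0,0,0,0,0,0],[0,0,0,0,0,0],[0,0,0,0,0,0]])

```text
t: 13.2
tcp_pos: [0.6057, -0.2233, 0.0438]
tool_rot: [-3.109, -0.431, 0.001]
wrist_force: [-2.7, 5.4, 3.6]
gripper_width: 0.0388
```

step_arm(motion=[[0,0,0,0,0,0],[0,0,0,0,0,0],[0,0,0,0,0,0]])

```text
t: 13.58
tcp_pos: [0.6057, -0.2233, 0.0438]
tool_rot: [-3.109, -0.431, 0.001]
wrist_force: [-1.3, 5.1, 4.4]
gripper_width: 0.0393
```

```bash
python3 sc.py
```

```text
t 13.575 scanner-frame TCP [-30.3 -17.9] z 0.04381369707793093 w 0.03932022203748471 F [-1.3  5.1  4.4]
```

Width stalled at 39 mm. The blade tilted 0.26 rad against the 15 mm wide pad accounts for about 2 mm over the nominal 37. A firmer grip will show whether it is truly on the stop.

step_arm(motion=[[0,0,0,0,0,0],[0,0,0,0,0,0],[0,0,0,0,0,0],[0,0,0,0,0,0]], grip_force=40)

```text
t: 14.08
tcp_pos: [0.6058, -0.2235, 0.0438]
tool_rot: [-3.11, -0.431, 0.0]
wrist_force: [-1.3, 5.8, 4.8]
gripper_width: 0.0384
```

```bash
python3 sc.py
```

```text
t 14.075 scanner-frame TCP [-30.2 -18.2] z 0.04382024737973822 w 0.038351415066693456 F [-1.3  5.8  4.8]
```

```bash
python3 -c "
from h import *
p,*_=grab('wrist'); q,*_=grab('top'); r,*_=grab('scene')
a=cv2.resize(p[40:440,120:520],(400,400)); b=cv2.resize(q[150:300,180:480],(400,200)); c=cv2.resize(r[130:350,180:420],(400,366))
o=np.zeros((600,800,3),np.uint8); o[:400,:400]=a; o[:200,400:]=b; o[200:566,400:]=c
cv2.imwrite('pics/sq.png',o[:,:,::-1])"
```

```text
(no output)
```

View pics/sq.png

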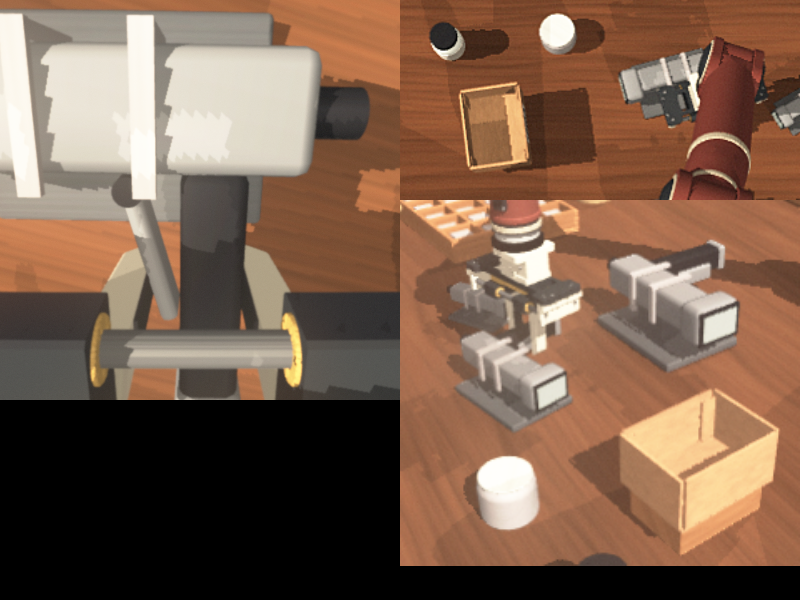

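The wrist crop shows the blade swung in from (127,190) to (168,315), about its full angle, with both fingers on it. The other crops show the complete box. The hold has passed one second, so I'm opening.

step_arm(motion=[[0,0,0,0,0,0],[0,0,0,0,0,0],[0,0,0,0,0,0],[0,0,0,0,0,0],[0,0,0,0,0,0]], jaw=1)

```text
t: 14.85
tcp_pos: [0.6058, -0.2272, 0.0436]
tool_rot: [3.11, 0.428, 0.0]
wrist_force: [-0.6, -0.1, -0.4]
gripper_width: 0.0841
```

step_arm(motion=[[0,0,0,0,0,0],[0,0,-0.5,0,0,0],[0,0,-0.9,0,0,0],[0,0,-0.9,0,0,0],[0,0,-0.9,0,0,0]])

```text
t: 15.48
tcp_pos: [0.6057, -0.2257, 0.2051]
tool_rot: [3.111, 0.43, 0.0]
wrist_force: [1.0, -0.0, 0.1]
gripper_width: 0.0927
```

step_arm(motion=[[-0.8,0,0,0,0,0],[-0.8,0,0,0,0,0],[0,0,0,0,0,0]])

```text
t: 15.85
tcp_pos: [0.5255, -0.2495, 0.2041]
tool_rot: [3.112, 0.422, -0.004]
wrist_force: [0.4, 0.4, -0.1]
gripper_width: 0.0932
```

```bash
python3 sc.py; python3 lean.py 1 scene | grep -v wall; python3 lean.py -1 scene|grep -v wall;  python3 -c "
from h import *
p,*_=grab('wrist'); q,*_=grab('top'); r,*_=grab('scene')
a=cv2.resize(p[0:400,120:520],(400,400)); b=cv2.resize(q[150:350,130:430],(400,267)); c=cv2.resize(r[170:420,180:480],(400,333))
o=np.zeros((600,800,3),np.uint8); o[:400,:400]=a; o[:267,400:]=b; o[267:,400:]=c
cv2.imwrite('pics/end.png',o[:,:,::-1])"
```

```text
t 15.85 scanner-frame TCP [-114.6  -21.4] z 0.20409608425450468 w 0.09321078474199221 F [ 0.4  0.4 -0.1]
t 15.85 carton-frame TCP mm [ -87.5 -414.5] [ 525.5 -249.5  204.1] F [0.5 0.3] -0.1
scene 55 70 282 y pct 5/50/95 [55.5 56.6 57.7] x [-56.  58.]
scene 70 85 291 y pct 5/50/95 [55.2 56.3 57.7] x [-57.  58.]
scene 85 100 295 y pct 5/50/95 [54.8 56.1 57.3] x [-56.  59.]
scene 100 112 238 y pct 5/50/95 [54.6 55.8 57. ] x [-56.  58.]
scene 112 118 128 y pct 5/50/95 [54.5 55.7 56.9] x [-55.  56.]
scene 118 126 221 y pct 5/50/95 [51.6 55.1 56.7] x [-57.  59.]
t 15.9 carton-frame TCP mm [ -85.  -413.4] [ 527.9 -248.1  204.1] F [0.5 0.6] 0.7
scene 55 70 193 y pct 5/50/95 [-54.3 -52.5 -47.3] x [-57.  21.]
scene 70 85 232 y pct 5/50/95 [-54.  -52.5 -47.5] x [-58.  33.]
scene 85 100 244 y pct 5/50/95 [-53.9 -52.3 -47.6] x [-56.  41.]
scene 100 112 235 y pct 5/50/95 [-53.8 -51.9 -46.9] x [-58.  55.]
scene 112 118 135 y pct 5/50/95 [-53.6 -52.1 -48.7] x [-58.  59.]
scene 118 126 158 y pct 5/50/95 [-56.1 -52.7 -51. ] x [-56.  58.]
```

View pics/end.png

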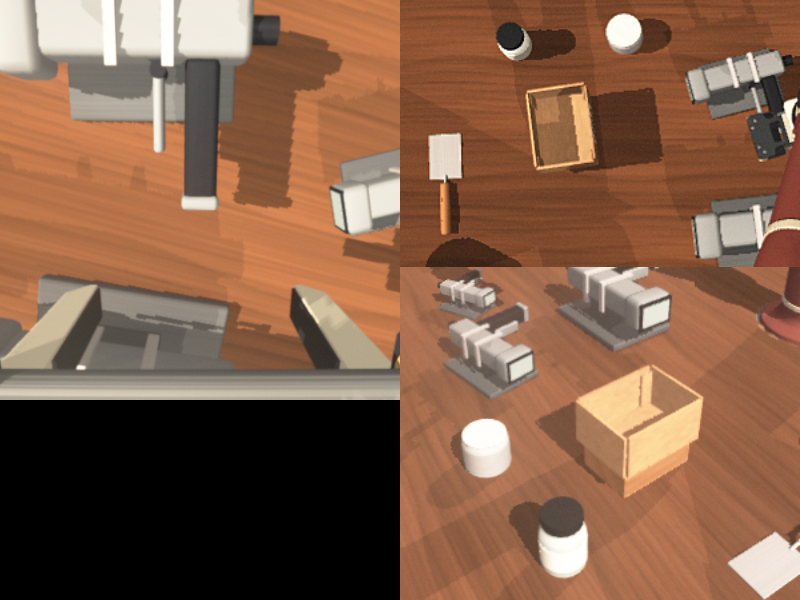

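The trigger is back out, with the blade at (158,110) parallel to the grip again. Both panels stand, the tin, jar and spatula are where they were, and the gripper touches nothing. Handing in.

```bash
python3 -c "
from station import job; print(job.sign_off())"
```

```text
the job is handed in; nothing more can be done
None
```

I folded both side panels upright and then squeezed and released the trigger of the middle-sized scanner. The job was handed in at about 16 s, well under the 54 s limit.

**Panels:** The final depth check put both within about 0.02 rad of vertical, tipped very slightly inwards. They did not move after I released them. The label on the right panel faces the scanner.

**Trigger:** I gripped at 22 N, then 40 N, and held it in for about a second before letting go. The last picture shows the blade back out, parallel to the grip.

**Bystanders:** The tin, jar and spatula look to be where they started, and the gripper was clear of everything at hand-in.

**Two readings that stood out:**
- **Squeezed width:** the jaws stopped at 38.4–39.3 mm, not the nominal 37 mm. I put this down to the tilted blade meeting the edge of the flat pad. Nearly doubling the grip changed the width by less than 1 mm, and the picture showed the blade fully in.
- **Left panel push:** the wrist force rose briefly to about 40 N (33 N of it sideways) while the fingertips pushed the panel, against the 120 N wrist limit.

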